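# Park the sanding heads by size

### The job

Park the four sanding heads on the rail, one standing upright on the middle of each black pad, in order of disc diameter: the largest on the pad next to the yellow end block, then steadily smaller, the smallest next to the grey block. Set each head down on its pad, do not drop it, and let go of it.

Things in the scene. Friction and masses are not known exactly. Their poses are not given: they have to be found in the camera images.
- head_blue: Sanding head, colour blue, the largest of four: standing upright, a flat round disc, blue on top, 86 mm in diameter and 20 mm thick with a plain round steel spigot, 28 mm in diameter, standing up from its centre from 20 to 70 mm above the underside. About 0.15 to 0.31 kg. Starts loose on the table. Origin: centre of the underside; z up along the spigot.
- head_orange: Sanding head, colour orange, the second largest of four: standing upright, a flat round disc, orange on top, 72 mm in diameter and 20 mm thick with a plain round steel spigot, 28 mm in diameter, standing up from its centre from 20 to 70 mm above the underside. About 0.15 to 0.31 kg. Starts loose on the table. Origin: centre of the underside; z up along the spigot.
- head_green: Sanding head, colour green, the third largest of four: standing upright, a flat round disc, green on top, 58 mm in diameter and 20 mm thick with a plain round steel spigot, 28 mm in diameter, standing up from its centre from 20 to 70 mm above the underside. About 0.15 to 0.31 kg. Starts loose on the table. Origin: centre of the underside; z up along the spigot.
- head_red: Sanding head, colour red, the smallest of four: standing upright, a flat round disc, red on top, 44 mm in diameter and 20 mm thick with a plain round steel spigot, 28 mm in diameter, standing up from its centre from 20 to 70 mm above the underside. About 0.15 to 0.31 kg. Starts loose on the table. Origin: centre of the underside; z up along the spigot.
- pad_a: One of four alike black round parking pads, 60 mm in diameter, 4 mm thick, with a white centre dot, fixed on the aluminium rail (80 mm wide, 500 mm long, its top 12 mm above the table) in a straight row, 95 mm apart centre to centre; which pad letter is where in the row changes. Origin: centre of the pad's underside, which lies on the rail; the pad's top, where a head stands, is 4 mm above the origin, 16 mm above the table.
- pad_b: One of four alike black round parking pads, 60 mm in diameter, 4 mm thick, with a white centre dot, fixed on the aluminium rail (80 mm wide, 500 mm long, its top 12 mm above the table) in a straight row, 95 mm apart centre to centre; which pad letter is where in the row changes. Origin: centre of the pad's underside, which lies on the rail; the pad's top, where a head stands, is 4 mm above the origin, 16 mm above the table.
- pad_c: One of four alike black round parking pads, 60 mm in diameter, 4 mm thick, with a white centre dot, fixed on the aluminium rail (80 mm wide, 500 mm long, its top 12 mm above the table) in a straight row, 95 mm apart centre to centre; which pad letter is where in the row changes. Origin: centre of the pad's underside, which lies on the rail; the pad's top, where a head stands, is 4 mm above the origin, 16 mm above the table.
- pad_d: One of four alike black round parking pads, 60 mm in diameter, 4 mm thick, with a white centre dot, fixed on the aluminium rail (80 mm wide, 500 mm long, its top 12 mm above the table) in a straight row, 95 mm apart centre to centre; which pad letter is where in the row changes. Origin: centre of the pad's underside, which lies on the rail; the pad's top, where a head stands, is 4 mm above the origin, 16 mm above the table.
- end_yellow: Yellow block, 30 mm along the rail by 60 mm across it by 25 mm high, fixed on one end of the rail, in line with the pads; a similar block on the other end is grey, and which end is yellow changes. Origin: centre of its underside, on the rail, 85 mm from the centre of the nearest pad. Its y axis runs along the rail (either way round).

How it is judged:
By the outcome, as a careful person would: the job done as asked, in the order asked, and still so for the second after the job is handed in, with the robot touching nothing.
It also fails if it takes over 99 s, if anything falls off the work surface, if the arm or the gripper's body presses on something with over 40 N, if the wrist force passes 120 N, or if a joint passes its speed limit or range.

### The arm

A 6-joint arm with a two-finger parallel gripper is mounted at the origin on the work surface. World frame = base frame: x ahead of the robot, y to its left, z up, the work surface at z = 0. Lengths are in mm, angles in degrees, forces in N, time in s.
With the tool pointing down it reaches from about 350 to 850 mm from the base axis. Payload 8.1 kg.
Tool frame: the origin (TCP) lies midway between the tips of the shut fingers; the grasp point (between the pads) lies 19 mm behind it; z points along the fingers, x is the direction in which the jaws open and shut, and the axes are right-handed (so a half turn about z gives the same grasp; the last joint's range is limited). The gripper opens to 85 mm and grips with 20 to 120 N. Pads are 22 mm wide; open, the fingers measure 114 mm over their backs; the gripper's body (76 mm by 85 mm) begins 54 mm behind the grasp point. The pads swing forward as they close: fully open they stand 13 mm farther back than shut.
Start: joints at [-79.148, 7.471, 85.268, -0, 87.261, -4.893], TCP at [162.833, -577.487, 231.292] pointing down, gripper open.
Joint ranges: [-169.43, 169.43], [-51.17, 129.36], [1.28, 143.12], [-76.62, 256.62], [0, 156.53], [-152.29, 152.29]. Speed limits (degrees/s): [136.94, 136.94, 159.86, 180, 180, 180].

### API

Orientations are given as [roll, pitch, yaw] about the fixed x, y, z axes, in that order (R = Rz(yaw) Ry(pitch) Rx(roll)).
In Python, from bench import monitor, cams, r gives the robot as it stands.
- The arm moves only by the tool jog_arm, never from a script. Its arguments are lists of equal length, an entry for each row: "offset": the shift along the tool's x, y, z in mm, a list of three; "delta_rot": the turn, a rotation vector about the tool's x, y, z in degrees, a list of three; "jaw": the opening in per cent of the stroke, from 0 (shut) to 100 (fully open). In form: {"offset": [[x, y, z], ...], "delta_rot": [[rx, ry, rz], ...], "jaw": [jaw, ...]}. A call has 1 to 20 rows; each row shifts and turns the pose as measured when the row begins, along the tool's axes as they then stand; what a row does not reach is not made up. A row lasts 1/10 s, in which the tool goes at most 50 mm and 8.59 degrees, less where a joint would pass 70% of its speed; a pose out of reach is approached as far as the arm can. A call is refused whole if a number of a shift passes 50 or a number of a turn 8.59, either way. A call with a gripper value outside its range is refused whole. The fingers move at their own pace and stop on an object; "newtons" is the grip in N (left out, the last holds). Time passes only in rows, so rows that do not move let the fingers close. It gives the time, the measured TCP pose, the force and the opening at its end, in the units of the state.
- monitor.sense(): the state, without advancing time (a new reading comes with each control period).
- cams.snapshot(name): name is "scene" or "top" or "wrist"; returns (picture, depth): 420x560x3 uint8, red, green, blue; 420x560 float32, mm along the optical axis (not along the pixel's ray), 0 where there is no reading.
- cams.camera_model(name): a dict with "K" (3x3 intrinsics, pixels), "camera_from_world" (4x4, takes a point from world to camera coordinates). Camera axes: x right, y down, z forward; pixel columns grow to the right and rows downward; lengths in mm; the calibration is good to about 2 mm. A picture is of the moment at which its call begins: read the wrist's pose just before it. camera_model takes no time and is no camera call; for the wrist camera it gives the pose at the moment of the call.
- r.hand_in(): hands the job in, once; it reports no verdict.
The state is a dict: "time": time; "joint_pos": joint angles; "qd": joint speeds; "joint_efforts": joint torques, N m; "tool_pos": TCP position; "tcp_rot": TCP orientation; "ft_force": force on the tool from outside, world axes, zero at the start; "wrist_torque": the same for the moment, N m; "finger_gap": finger opening in mm.
Only numpy, scipy, OpenCV 4.12 (cv2) and the standard library are available. Lean on these libraries where they do the work, as an engineer would, in place of code of your own. Each camera call takes 0.05 s, during which the arm holds its last target.

## Working session

There is one attempt and no reset: what is moved stays moved. The work goes in short steps, Python scripts to look and compute and a tool call to move; the robot and the scene stay as the last step left them, time stands still between calls to the robot, and variables do not carry over. Pictures are saved under pics/ and viewed, and the job is handed in when it is done.

Besides the shell and the picture viewer there is one more tool, called after "Emit:" by a JSON object that holds its "api" and its "payload". jog_arm: Moves the arm, as the interface text tells. Its arguments: {"type":"object","properties":{"offset":{"type":"array","items":{"type":"array","items":{"type":"number"}}},"delta_rot":{"type":"array","items":{"type":"array","items":{"type":"number"}}},"jaw":{"type":"array","items":{"type":"number"}},"newtons":{"type":"number"}},"required":["offset","delta_rot","jaw"]}

```bash
ls; mkdir -p pics
cat > h.py <<'E'
import numpy as np, cv2
from bench import monitor, cams, r
def snap(n,f):
    m=cams.camera_model(n); p,d=cams.snapshot(n)
    cv2.imwrite(f'pics/{f}.png',cv2.cvtColor(p,cv2.COLOR_RGB2BGR)); np.savez(f'pics/{f}.npz',p=p,d=d,K=m['K'],T=m['camera_from_world'])
    return p,d,np.array(m['K']),np.array(m['camera_from_world'])
def atz(K,T,u,v,z):
    R=T[:3,:3];c=-R.T@T[:3,3]; w=R.T@np.linalg.inv(K)@np.array([u,v,1.]); return c+w*(z-c[2])/w[2]
E
python3 - <<'E'
from h import *
print(monitor.sense())
for n in('top','scene'):
    p,d,K,T=snap(n,n+'0'); print(n,K,T)
E
```

```text
pics
{'time': 0.0, 'joint_pos': array([-7.91470560e+01,  7.51655264e+00,  8.53304994e+01, -8.55854745e-05,
        8.72613952e+01, -4.89214901e+00]), 'qd': array([ 0.00433617,  0.02349835, -0.03497796, -0.04643165, -0.00812196,
       -0.06281248]), 'joint_efforts': array([ 2.25461531e-04, -5.69385731e+01, -5.00562215e+01, -1.47450542e-04,
        1.45944738e-02,  3.98358338e-06]), 'tool_pos': array([ 162.73918686, -576.92682723,  230.21768215]), 'tcp_rot': array([-1.79990837e+02,  1.08059424e-01, -7.42548941e+01]), 'ft_force': array([-0.50513117,  0.27978259,  0.50597121]), 'wrist_torque': array([ 0.05569526, -0.00306753, -0.02767748]), 'finger_gap': 85.6564514778243}
top [[428.35058034   0.         280.79061534]
 [  0.         428.35058034 212.56532435]
 [  0.           0.           1.        ]] [[ 2.75739212e-02 -9.99500260e-01 -1.54566967e-02 -3.52887922e+00]
 [-9.83587533e-01 -2.43702230e-02 -1.78778233e-01  5.57303039e+02]
 [ 1.78312207e-01  2.01326311e-02 -9.83767978e-01  8.00291960e+02]
 [ 0.00000000e+00  0.00000000e+00  0.00000000e+00  1.00000000e+00]]
scene [[403.61305566   0.         273.03772498]
 [  0.         403.61305566 210.06029846]
 [  0.           0.           1.        ]] [[-8.62865618e-01  5.05325944e-01  1.04219284e-02  4.79068294e+02]
 [ 4.22749628e-01  7.32857905e-01 -5.33106034e-01 -2.12442379e+02]
 [-2.77030102e-01 -4.55593001e-01 -8.45984243e-01  1.18871692e+03]
 [ 0.00000000e+00  0.00000000e+00  0.00000000e+00  1.00000000e+00]]
```

View pics/top0.png

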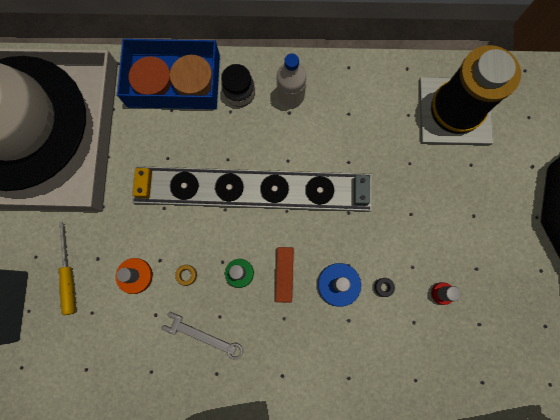

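View pics/scene0.png

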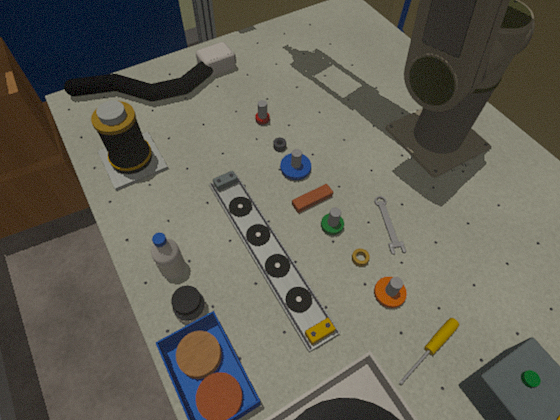

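The top view shows the rail with the yellow block on the left (142,182), grey on the right (362,190), and pads at (184,185), (229,187), (274,188) and (320,190). The heads are orange (133,275), green (239,273), blue (340,285) and red (443,293), all upright. Next I'll measure them.

```bash
cat > meas.py <<'E'
from h import *
def discs(f,z0=20):
    a=np.load(f'pics/{f}.npz');p,K,T,d=a['p'],a['K'],a['T'],a['d']
    hsv=cv2.cvtColor(p,cv2.COLOR_RGB2HSV); out={}
    for n,(lo,hi,u,v,D) in dict(orange=(6,14,133,275,72),green=(60,85,239,273,58),blue=(103,120,340,285,86),red=(172,185,443,293,44)).items():
        h=hsv[...,0].astype(int); h=np.where((h<5)&(n=='red'),h+180,h)
        m=((h>=lo)&(h<=hi)&(hsv[...,1]>140)&(hsv[...,2]>60)).astype(np.uint8)
        w=np.zeros_like(m); cv2.circle(w,(u,v),32,1,-1)
        ys,xs=np.nonzero(m&w)
        hull=cv2.convexHull(np.stack([xs,ys],1).astype(np.int32))[:,0]
        P=np.array([atz(K,T,x,y,z0)[:2] for x,y in hull])
        (c,rr)=cv2.minEnclosingCircle(P.astype(np.float32))
        # spigot top: depth-based
        out[n]=c; print(n,'disc',np.round(c,1),'diam',round(2*rr,1),len(xs),end=' ')
        V,U=np.nonzero(w&(d>0)); Z=d[V,U]
        X=np.linalg.inv(K)@np.stack([U,V,np.ones_like(U)])*Z; Wp=T[:3,:3].T@(X-T[:3,3:]); 
        k=Wp[2]>60
        print('top pts',k.sum(),np.round(np.median(Wp[:,k],1),1),np.round((Wp[:,k].max(1)+Wp[:,k].min(1))/2,1), np.round(np.ptp(Wp[:,k],1),1))
    return out
def dots(f):
    a=np.load(f'pics/{f}.npz');p,K,T,d=a['p'],a['K'],a['T'],a['d']
    g=cv2.cvtColor(p,cv2.COLOR_RGB2GRAY).astype(float)
    for u,v in((184,185),(229,187),(274,188),(320,190)):
        s=g[v-12:v+13,u-12:u+13]; m=(s<60).astype(np.uint8)
        yy,xx=np.mgrid[v-12:v+13,u-12:u+13]
        q=((yy-v)**2+(xx-u)**2<25); w=np.clip(s-60,0,None)*q
        uu,vv=(w*xx).sum()/w.sum(),(w*yy).sum()/w.sum()
        big=(g[v-18:v+19,u-18:u+19]<50).astype(np.uint8); ys,xs=np.nonzero(big); 
        P=np.array([atz(K,T,u-18+x,v-18+y,16)[:2] for x,y in zip(xs,ys)])
        print('dot',np.round(atz(K,T,uu,vv,16),1),'padc',np.round((P.max(0)+P.min(0))/2,1),np.round(np.ptp(P,axis=0),1), 'depth',d[int(vv),int(uu)])
if __name__=='__main__':
    discs('top0'); dots('top0')
E
python3 meas.py
```

```text
orange disc [426.6 304.9] diam 75.5 764 top pts 186 [426.9 304.9  69.9] [426.9 306.3  66.9] [25.1 27.4 13.5]
green disc [437.9  92.2] diam 56.6 382 top pts 169 [437.7  92.5  70.1] [438.1  92.6  67.3] [24.7 26.5 13.3]
blue disc [ 420.5 -108.4] diam 85.0 1176 top pts 177 [ 420.3 -108.3   70. ] [ 420.3 -108.2   67.7] [26.2 26.4 13.5]
red disc [ 408.7 -314.7] diam 42.9 100 top pts 198 [ 409.2 -312.3   69.7] [ 409.2 -314.1   67.2] [26.  27.4 12.4]
dot [617.1 217.6  16. ] padc [616.3 216.7] [71.9 80.6] depth 895.77545
dot [616.2 122.4  16. ] padc [615.2 122. ] [72.1 79.1] depth 892.9528
dot [615.2  27.   16. ] padc [614.1  27.7] [71.1 77.3] depth 894.2133
dot [614.4 -67.6  16. ] padc [612.6 -68.3] [70.5 75.7] depth 0.0
```

Sizes and heights agree: spigot tops are about 70 mm, disc diameters are close, and the pad pitch is 95 mm. I'll turn the jaws to lie along world x (across the rail) and start with red.

Emit:
{"api": "jog_arm", "payload": {"offset": [[0, 0, 0], [0, 0, 0], [0, 0, 0], [0, 0, 0], [0, 0, 0], [0, 0, 0], [0, 0, 0], [0, 0, 0], [0, 0, 0], [0, 0, 0]], "delta_rot": [[0, 0, -8.5], [0, 0, -8.5], [0, 0, -8.5], [0, 0, -8.5], [0, 0, -8.5], [0, 0, -8.5], [0, 0, -8.5], [0, 0, -8.5], [0, 0, -6], [0, 0, 0]], "jaw": [100, 100, 100, 100, 100, 100, 100, 100, 100, 100], "newtons": 60}}

```text
time: 1.1
tool_pos: [162.1, -573.6, 223.8]
tcp_rot: [-179.3, 0.1, 1.1]
ft_force: [0.1, 0.2, -0.0]
finger_gap: 85.6
```

Emit:
{"api": "jog_arm", "payload": {"offset": [[30, -32, 9], [30, -32, 9], [30, -32, 9], [30, -32, 9], [30, -32, 9], [30, -32, 9], [30, -32, 9], [30, -32, 9], [0, 0, 0], [0, 0, 0]], "delta_rot": [[0, 0, 1], [0, 0, 0], [0, 0, 0], [0, 0, 0], [0, 0, 0], [0, 0, 0], [0, 0, 0], [0, 0, 0], [0, 0, 0], [0, 0, 0]], "jaw": [100, 100, 100, 100, 100, 100, 100, 100, 100, 100]}}

```text
time: 2.1
tool_pos: [410.4, -308.7, 148.6]
tcp_rot: [-179.2, 0.3, -2.1]
ft_force: [-0.9, -0.1, 0.1]
finger_gap: 85.6
```

Run:
```python
from h import *
s=monitor.sense();print(s['time'],s['tool_pos'],s['tcp_rot'])
p,d,K,T=snap('wrist','w1');print(np.linalg.inv(T)[:3,3])
print((T@[409,-314,70,1]), [ (lambda q:(q[:2]/q[2]).round())(K@(T@[409,-314,z,1])[:3]) for z in(20,70)])
```

```text
2.1 [ 410.35414051 -308.67293644  148.6313319 ] [-179.19114676    0.303131     -2.13402681]
[ 413.54872368 -243.39665253  292.01037462]
[ -0.90125642  12.01371973 232.69935169   1.        ] [array([283., 209.]), array([282., 228.])]
```

View pics/w1.png

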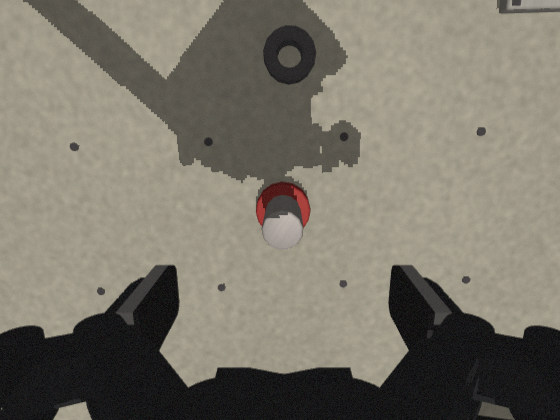

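The red disc is at (283,208) and its spigot top at (283,230). That is within 2 px of the prediction from the top camera, so the calibrations agree. Descending now.

Emit:
{"api": "jog_arm", "payload": {"offset": [[-1.4, 5.3, 25], [0, 0, 25], [0, 0, 25], [0, 0, 25], [0, 0, 10], [0, 0, 0]], "delta_rot": [[-0.8, 0.3, -2.1], [0, 0, 0], [0, 0, 0], [0, 0, 0], [0, 0, 0], [0, 0, 0]], "jaw": [100, 100, 100, 100, 100, 100]}}

```text
time: 2.75
tool_pos: [405.3, -322.7, 38.6]
tcp_rot: [179.7, -0.2, -1.0]
ft_force: [-0.0, 0.3, 0.0]
finger_gap: 85.8
```

Emit:
{"api": "jog_arm", "payload": {"offset": [[3.7, -8.7, 5], [0, 0, 0], [0, 0, 0]], "delta_rot": [[0, 0, -1], [0, 0, 0], [0, 0, 0]], "jaw": [100, 100, 100]}}

```text
time: 3.05
tool_pos: [410.3, -315.8, 36.3]
tcp_rot: [179.5, -0.4, -0.1]
ft_force: [0.6, -1.0, 0.7]
finger_gap: 85.4
```

Emit:
{"api": "jog_arm", "payload": {"offset": [[-1, -1.8, 6], [0, 0, 0], [0, 0, 0]], "delta_rot": [[0.4, -0.4, 0], [0, 0, 0], [0, 0, 0]], "jaw": [100, 100, 100]}}

```text
time: 3.35
tool_pos: [410.7, -314.8, 31.9]
tcp_rot: [179.8, -0.1, -0.0]
ft_force: [0.1, -0.4, 0.5]
finger_gap: 85.7
```

Emit:
{"api": "jog_arm", "payload": {"offset": [[-1, 0, 2], [0, 0, 0], [0, 0, 0], [0, 0, 0], [0, 0, 0], [0, 0, 0]], "delta_rot": [[0, 0, 0], [0, 0, 0], [0, 0, 0], [0, 0, 0], [0, 0, 0], [0, 0, 0]], "jaw": [0, 0, 0, 0, 0, 0]}}

```text
time: 3.95
tool_pos: [409.6, -314.9, 30.0]
tcp_rot: [179.8, -0.1, -0.0]
ft_force: [-0.4, 0.6, -0.3]
finger_gap: 26.7
```

Emit:
{"api": "jog_arm", "payload": {"offset": [[0, 0, -20], [0, 0, -35], [0, 0, -35], [0, 0, 0], [25, -30, 0], [25, -30, 0], [25, -30, 0], [25, -30, 0], [25, -30, 0], [25, -30, 0], [25, -30, 0], [15, -18, 0], [0, 0, 0], [0, 0, 0]], "delta_rot": [[0, 0, 0], [0, 0, 0], [0, 0, 0], [0, 0, 0], [0, 0, 0], [0, 0, 0], [0, 0, 0], [0, 0, 0], [0, 0, 0], [0, 0, 0], [0, 0, 0], [0, 0, 0], [0, 0, 0], [0, 0, 0]], "jaw": [0, 0, 0, 0, 0, 0, 0, 0, 0, 0, 0, 0, 0, 0]}}

```text
time: 5.35
tool_pos: [597.3, -74.4, 103.7]
tcp_rot: [-179.7, 1.1, -0.2]
ft_force: [-0.3, -1.6, -2.7]
finger_gap: 26.6
```

Run:
```python
from h import *
s=monitor.sense();print(s['time'],s['tool_pos'],s['tcp_rot'],s['finger_gap'],s['ft_force'])
p,d,K,T=snap('wrist','w2')
print([ (lambda q:(q[:2]/q[2]).round(1))(K@(T@[615.2-95.2*.01*(k-2),27+95*(2-k) if 0 else 217.6-95.1*k,16,1])[:3]) for k in(2,3)])
snap('top','t2')
```

```text
5.35 [597.31316549 -74.35093681 103.72723189] [-179.67339201    1.08276824   -0.23211153] 26.59552504625527 [-0.30038497 -1.57251393 -2.70374882]
[array([314.9,  52.8]), array([310.9, 205.9])]
```

View pics/w2.png

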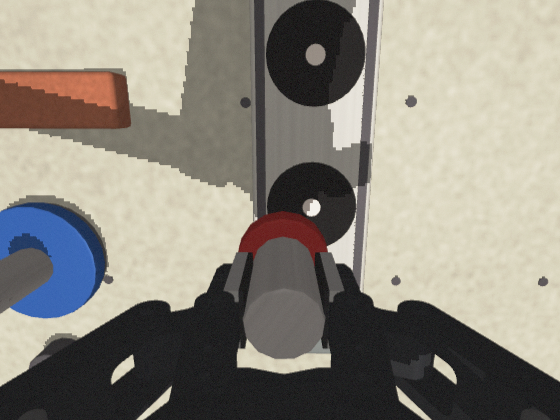

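View pics/t2.png

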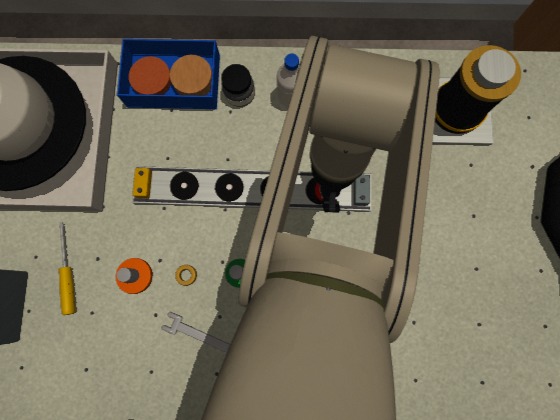

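Pad dots show at (315,55) and (312,207), within 2 px of my prediction. Red is held upright.

Emit:
{"api": "jog_arm", "payload": {"offset": [[17.2, -6.6, 0], [0, 0, 15], [0, 0, 15], [0, 0, 0], [0, 0, 0]], "delta_rot": [[-0.3, 1.1, 0], [0, 0, 0], [0, 0, 0], [0, 0, 0], [0, 0, 0]], "jaw": [0, 0, 0, 0, 0]}}

```text
time: 5.95
tool_pos: [612.8, -71.7, 69.7]
tcp_rot: [180.0, 0.0, -0.6]
ft_force: [0.5, 0.1, -3.5]
finger_gap: 26.7
```

Emit:
{"api": "jog_arm", "payload": {"offset": [[1.7, -3.4, 8], [0, 0, 5], [0, 0, 0], [0, 0, 0]], "delta_rot": [[0, 0, -0.6], [0, 0, 0], [0, 0, 0], [0, 0, 0]], "jaw": [0, 0, 0, 0]}}

```text
time: 6.35
tool_pos: [614.2, -68.4, 55.6]
tcp_rot: [180.0, 0.1, 0.0]
ft_force: [0.5, -0.3, -2.8]
finger_gap: 26.8
```

Emit:
{"api": "jog_arm", "payload": {"offset": [[0, 0, 4], [0, 0, 2], [0, 0, 0], [0, 0, 0]], "delta_rot": [[0, 0, 0], [0, 0, 0], [0, 0, 0], [0, 0, 0]], "jaw": [0, 0, 0, 0]}}

```text
time: 6.75
tool_pos: [614.9, -68.5, 50.0]
tcp_rot: [180.0, -0.0, 0.0]
ft_force: [-0.1, 0.2, -3.0]
finger_gap: 26.6
```

Emit:
{"api": "jog_arm", "payload": {"offset": [[0, 0, 2], [0, 0, 0], [0, 0, 0]], "delta_rot": [[0, 0, 0], [0, 0, 0], [0, 0, 0]], "jaw": [0, 0, 0]}}

```text
time: 7.05
tool_pos: [615.1, -68.5, 48.2]
tcp_rot: [180.0, -0.0, 0.0]
ft_force: [0.0, -0.0, -3.0]
finger_gap: 26.4
```

Emit:
{"api": "jog_arm", "payload": {"offset": [[0, 0, 1.5], [0, 0, 0], [0, 0, 0]], "delta_rot": [[0, 0, 0], [0, 0, 0], [0, 0, 0]], "jaw": [0, 0, 0]}}

```text
time: 7.35
tool_pos: [615.2, -68.6, 46.6]
tcp_rot: [180.0, -0.0, 0.0]
ft_force: [0.7, -0.4, -3.3]
finger_gap: 26.5
```

Emit:
{"api": "jog_arm", "payload": {"offset": [[0, 0, 1], [0, 0, 0], [0, 0, 0]], "delta_rot": [[0, 0, 0], [0, 0, 0], [0, 0, 0]], "jaw": [0, 0, 0]}}

```text
time: 7.65
tool_pos: [615.5, -68.6, 46.2]
tcp_rot: [180.0, -0.1, 0.0]
ft_force: [-0.2, -0.2, -3.8]
finger_gap: 26.9
```

Emit:
{"api": "jog_arm", "payload": {"offset": [[0, 0, 1], [0, 0, 0.5], [0, 0, 0]], "delta_rot": [[0, 0, 0], [0, 0, 0], [0, 0, 0]], "jaw": [0, 0, 0]}}

```text
time: 7.95
tool_pos: [615.6, -68.6, 46.1]
tcp_rot: [180.0, -0.1, 0.1]
ft_force: [-0.2, 1.0, -2.2]
finger_gap: 27.2
```

Emit:
{"api": "jog_arm", "payload": {"offset": [[0, 0, 1.5], [0, 0, 1.5], [0, 0, 1]], "delta_rot": [[0, 0, 0], [0, 0, 0], [0, 0, 0]], "jaw": [0, 0, 0]}}

```text
time: 8.25
tool_pos: [615.7, -68.7, 46.1]
tcp_rot: [179.9, -0.1, 0.1]
ft_force: [-5.5, 0.0, 7.0]
finger_gap: 26.8
```

Contact is confirmed (wrist Fz went from -3 to +7 at z 46.1). Releasing.

Emit:
{"api": "jog_arm", "payload": {"offset": [[0, 0, -0.5], [0, 0, 0], [0, 0, 0], [0, 0, 0], [0, 0, -20], [0, 0, -35], [0, 0, -30], [0, 0, 0]], "delta_rot": [[0, 0, 0], [0, 0, 0], [0, 0, 0], [0, 0, 0], [0, 0, 0], [0, 0, 0], [0, 0, 0], [0, 0, 0]], "jaw": [100, 100, 100, 100, 100, 100, 100, 100]}}

```text
time: 9.05
tool_pos: [615.4, -68.6, 132.3]
tcp_rot: [180.0, -0.0, 0.1]
ft_force: [0.7, -0.8, 1.1]
finger_gap: 85.2
```

Run:
```python
from h import *
s=monitor.sense();print(s['time'],s['tool_pos'],s['tcp_rot'],s['finger_gap'],s['ft_force'])
snap('wrist','w3')
```

```text
9.05 [615.40896473 -68.58246684 132.26223167] [ 1.79967683e+02 -2.04941754e-02  5.30801633e-02] 85.21371066732212 [ 0.68328486 -0.80248596  1.14541319]
```

View pics/w3.png

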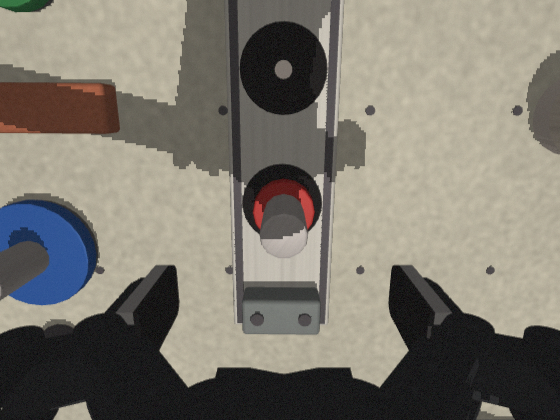

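Red stands upright on the pad next to grey, at (283,208). Moving to blue.

Emit:
{"api": "jog_arm", "payload": {"offset": [[-30, 6, 0], [-30, 6, 0], [-30, 6, 0], [-30, 6, 0], [-30, 6, 0], [-30, 6, 0], [-18, 4, 0], [0, 0, 0], [0, 0, 0]], "delta_rot": [[0, 0, 0], [0, 0, 0], [0, 0, 0], [0, 0, 0], [0, 0, 0], [0, 0, 0], [0, 0, 0], [0, 0, 0], [0, 0, 0]], "jaw": [100, 100, 100, 100, 100, 100, 100, 100, 100]}}

```text
time: 10.0
tool_pos: [403.4, -107.3, 116.9]
tcp_rot: [-179.7, 1.0, 0.1]
ft_force: [-0.2, 0.5, 0.8]
finger_gap: 85.5
```

Emit:
{"api": "jog_arm", "payload": {"offset": [[17, 1, 0], [0, 0, 20], [0, 0, 20], [0, 0, 10], [0, 0, 0], [0, 0, 0]], "delta_rot": [[-0.3, 1, 0], [0, 0, 0], [0, 0, 0], [0, 0, 0], [0, 0, 0], [0, 0, 0]], "jaw": [100, 100, 100, 100, 100, 100]}}

```text
time: 10.6
tool_pos: [424.8, -107.3, 63.8]
tcp_rot: [-180.0, -0.0, 0.2]
ft_force: [-0.3, -1.0, -0.1]
finger_gap: 85.7
```

Emit:
{"api": "jog_arm", "payload": {"offset": [[-4.2, 1, 15], [0, 0, 10], [0, 0, 0], [0, 0, 0]], "delta_rot": [[0, 0, 0], [0, 0, 0], [0, 0, 0], [0, 0, 0]], "jaw": [100, 100, 100, 100]}}

```text
time: 11.0
tool_pos: [423.3, -108.9, 41.0]
tcp_rot: [180.0, -0.3, 0.2]
ft_force: [-0.4, -0.5, 0.3]
finger_gap: 85.4
```

Emit:
{"api": "jog_arm", "payload": {"offset": [[-3, -0.6, 8], [0, 0, 0], [0, 0, 0], [0, 0, 0]], "delta_rot": [[0, -0.3, 0.2], [0, 0, 0], [0, 0, 0], [0, 0, 0]], "jaw": [100, 100, 100, 100]}}

```text
time: 11.4
tool_pos: [421.5, -108.7, 34.0]
tcp_rot: [179.9, -0.1, -0.1]
ft_force: [0.5, 0.1, 0.4]
finger_gap: 85.7
```

Emit:
{"api": "jog_arm", "payload": {"offset": [[-1, -0.3, 2], [0, 0, 1], [0, 0, 0], [0, 0, 0], [0, 0, 0], [0, 0, 0]], "delta_rot": [[0, 0, 0], [0, 0, 0], [0, 0, 0], [0, 0, 0], [0, 0, 0], [0, 0, 0]], "jaw": [0, 0, 0, 0, 0, 0]}}

```text
time: 12.0
tool_pos: [420.8, -108.5, 31.5]
tcp_rot: [179.9, -0.1, -0.1]
ft_force: [-0.1, 0.3, -0.1]
finger_gap: 26.6
```

Emit:
{"api": "jog_arm", "payload": {"offset": [[0, 0, -20], [0, 0, -35], [0, 0, -40], [0, 0, 0], [20, -33, 0], [20, -33, -1], [20, -33, -1], [20, -33, -1], [20, -33, -1], [20, -33, -1], [20, -33, -1], [20, -33, -1], [20, -33, -1], [13, -20, 0], [0, 0, 0], [0, 0, 0]], "delta_rot": [[0, 0, 0], [0, 0, 0], [0, 0, 0], [0, 0, 0], [0, 0, 0], [0, 0, 0], [0, 0, 0], [0, 0, 0], [0, 0, 0], [0, 0, 0], [0, 0, 0], [0, 0, 0], [0, 0, 0], [0, 0, 0], [0, 0, 0], [0, 0, 0]], "jaw": [0, 0, 0, 0, 0, 0, 0, 0, 0, 0, 0, 0, 0, 0, 0, 0]}}

```text
time: 13.6
tool_pos: [613.6, 220.7, 118.4]
tcp_rot: [179.8, 0.9, -0.3]
ft_force: [-0.3, -0.4, -2.0]
finger_gap: 26.6
```

Emit:
{"api": "jog_arm", "payload": {"offset": [[3.8, 3.2, 0], [0, 0, 20], [0, 0, 20], [0, 0, 10], [0, 0, 0], [0, 0, 0]], "delta_rot": [[0.2, 0.9, -0.3], [0, 0, 0], [0, 0, 0], [0, 0, 0], [0, 0, 0], [0, 0, 0]], "jaw": [0, 0, 0, 0, 0, 0]}}

```text
time: 14.2
tool_pos: [616.2, 210.5, 66.1]
tcp_rot: [179.9, -0.1, -0.2]
ft_force: [0.6, 0.0, -1.6]
finger_gap: 26.4
```

Run:
```python
from h import *
s=monitor.sense();print(s['time'],s['tool_pos'],s['tcp_rot'],s['finger_gap'],s['ft_force'])
snap('wrist','w4')
```

```text
14.2 [616.15516852 210.50550731  66.14228431] [ 1.79929558e+02 -7.34759907e-02 -1.91084861e-01] 26.43602486171218 [ 0.62201988  0.0183749  -1.56186268]
```

View pics/w4.png

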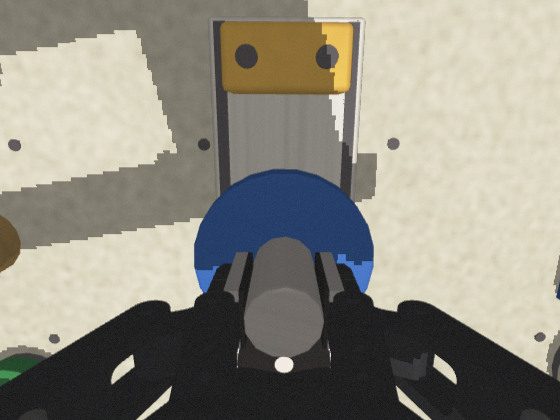

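Blue is held level, with the yellow block ahead at (287,58). Correcting y by 7 mm and lowering.

Emit:
{"api": "jog_arm", "payload": {"offset": [[1.2, -7, 3], [0, 0, 6], [0, 0, 0], [0, 0, 0]], "delta_rot": [[0, 0, 0], [0, 0, 0], [0, 0, 0], [0, 0, 0]], "jaw": [0, 0, 0, 0]}}

```text
time: 14.65
tool_pos: [619.5, 218.8, 59.6]
tcp_rot: [-180.0, -0.3, -0.2]
ft_force: [0.2, 0.7, -2.9]
finger_gap: 26.7
```

Emit:
{"api": "jog_arm", "payload": {"offset": [[-2, 1.2, 4], [0, 0, 3], [0, 0, 0], [0, 0, 0]], "delta_rot": [[0, -0.3, 0], [0, 0, 0], [0, 0, 0], [0, 0, 0]], "jaw": [0, 0, 0, 0]}}

```text
time: 15.05
tool_pos: [617.4, 217.6, 52.1]
tcp_rot: [-180.0, -0.0, -0.2]
ft_force: [0.3, 0.6, -2.3]
finger_gap: 26.7
```

Emit:
{"api": "jog_arm", "payload": {"offset": [[0, 0, 2], [0, 0, 1], [0, 0, 1], [0, 0, 0]], "delta_rot": [[0, 0, 0], [0, 0, 0], [0, 0, 0], [0, 0, 0]], "jaw": [0, 0, 0, 0]}}

```text
time: 15.45
tool_pos: [617.4, 217.5, 47.8]
tcp_rot: [-180.0, -0.0, -0.2]
ft_force: [0.9, -0.7, -2.2]
finger_gap: 26.9
```

Emit:
{"api": "jog_arm", "payload": {"offset": [[0, 0, 1], [0, 0, 1.5], [0, 0, 1]], "delta_rot": [[0, 0, 0], [0, 0, 0], [0, 0, 0]], "jaw": [0, 0, 0]}}

```text
time: 15.75
tool_pos: [617.7, 217.7, 47.5]
tcp_rot: [-180.0, -0.0, -0.2]
ft_force: [-3.3, -1.7, 3.7]
finger_gap: 26.5
```

Contact (Fz +3.7 at z 47.5). Releasing, then on to orange at (426.8, 305).

Emit:
{"api": "jog_arm", "payload": {"offset": [[0, 0, -0.5], [0, 0, 0], [0, 0, 0], [0, 0, 0], [0, 0, -20], [0, 0, -35], [0, 0, -30], [0, 0, 0]], "delta_rot": [[0, 0, 0], [0, 0, 0], [0, 0, 0], [0, 0, 0], [0, 0, 0], [0, 0, 0], [0, 0, 0], [0, 0, 0]], "jaw": [100, 100, 100, 100, 100, 100, 100, 100]}}

```text
time: 16.55
tool_pos: [617.4, 217.6, 134.8]
tcp_rot: [180.0, 0.0, -0.2]
ft_force: [0.4, -0.0, 1.8]
finger_gap: 85.6
```

Emit:
{"api": "jog_arm", "payload": {"offset": [[-27, -12, 0], [-27, -12, 0], [-27, -12, 0], [-27, -12, 0], [-27, -12, 0], [-27, -12, 0], [-18, -10, 0], [0, 0, 0], [0, 0, 0]], "delta_rot": [[0, 0, 0], [0, 0, 0], [0, 0, 0], [0, 0, 0], [0, 0, 0], [0, 0, 0], [0, 0, 0], [0, 0, 0], [0, 0, 0]], "jaw": [100, 100, 100, 100, 100, 100, 100, 100, 100]}}

```text
time: 17.45
tool_pos: [431.5, 301.7, 131.1]
tcp_rot: [180.0, -0.0, -0.2]
ft_force: [0.3, 0.3, -0.4]
finger_gap: 85.5
```

Run:
```python
from h import *
s=monitor.sense();print(s['time'],s['tool_pos'],s['tcp_rot'],s['finger_gap'],s['ft_force'])
p,d,K,T=snap('wrist','w5')
print([ (lambda q:(q[:2]/q[2]).round())(K@(T@[426.8,305,z,1])[:3]) for z in(20,70)])
```

```text
17.45 [431.53786027 301.67447252 131.14298232] [ 1.79974723e+02 -4.83267033e-02 -2.48984357e-01] 85.47969277321411 [ 0.28524241  0.29498073 -0.42370194]
[array([277., 201.]), array([275., 222.])]
```

View pics/w5.png

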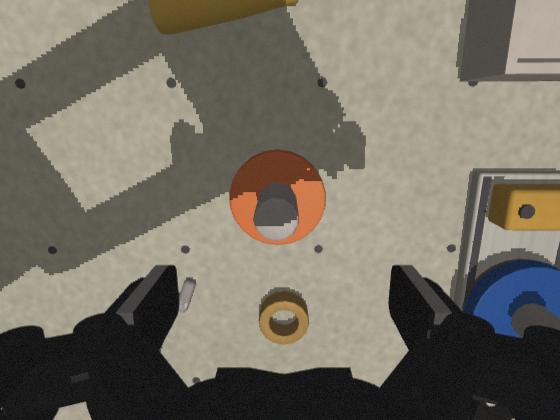

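Orange disc is at (278,197) and its spigot top at (276,221), so I'll refine the target to (427.3, 306). The washer sits outside the finger path.

Emit:
{"api": "jog_arm", "payload": {"offset": [[-4.2, -4.3, 0], [0, 0, 25], [0, 0, 25], [0, 0, 20], [0, 0, 0], [0, 0, 0]], "delta_rot": [[0, 0, -0.2], [0, 0, 0], [0, 0, 0], [0, 0, 0], [0, 0, 0], [0, 0, 0]], "jaw": [100, 100, 100, 100, 100, 100]}}

```text
time: 18.1
tool_pos: [432.2, 305.4, 60.3]
tcp_rot: [-179.9, -0.2, -0.3]
ft_force: [-0.1, -0.3, 0.6]
finger_gap: 85.3
```

Emit:
{"api": "jog_arm", "payload": {"offset": [[-5, -0.6, 12], [0, 0, 10], [0, 0, 0], [0, 0, 0]], "delta_rot": [[0, 0, 0], [0, 0, 0], [0, 0, 0], [0, 0, 0]], "jaw": [100, 100, 100, 100]}}

```text
time: 18.5
tool_pos: [428.9, 307.0, 39.4]
tcp_rot: [-179.8, -0.4, -0.4]
ft_force: [0.2, -0.3, -0.8]
finger_gap: 85.4
```

Emit:
{"api": "jog_arm", "payload": {"offset": [[-2, 1, 7], [0, 0, 0], [0, 0, 0], [0, 0, 0]], "delta_rot": [[-0.2, -0.4, -0.4], [0, 0, 0], [0, 0, 0], [0, 0, 0]], "jaw": [100, 100, 100, 100]}}

```text
time: 18.9
tool_pos: [427.4, 306.3, 32.7]
tcp_rot: [-180.0, -0.1, 0.1]
ft_force: [-0.0, -0.2, 0.3]
finger_gap: 85.4
```

Emit:
{"api": "jog_arm", "payload": {"offset": [[0, 0.3, 1.5], [0, 0, 0], [0, 0, 0], [0, 0, 0], [0, 0, 0], [0, 0, 0]], "delta_rot": [[0, 0, 0], [0, 0, 0], [0, 0, 0], [0, 0, 0], [0, 0, 0], [0, 0, 0]], "jaw": [0, 0, 0, 0, 0, 0]}}

```text
time: 19.5
tool_pos: [427.8, 306.3, 31.8]
tcp_rot: [-180.0, -0.1, 0.1]
ft_force: [0.1, 0.4, -0.8]
finger_gap: 26.6
```

Emit:
{"api": "jog_arm", "payload": {"offset": [[0, 0, -20], [0, 0, -40], [0, 0, -45], [0, 0, 0], [0, 27, -1], [15, 27, -1], [25, 27, -1], [27, 27, -1], [27, 27, -1], [27, 27, -1], [27, 20, -1], [27, 0, 0], [15, 0, 0], [0, 0, 0], [0, 0, 0]], "delta_rot": [[0, 0, 0], [0, 0, 0], [0, 0, 0], [0, 0, 0], [0, 0, 0], [0, 0, 0], [0, 0, 0], [0, 0, 0], [0, 0, 0], [0, 0, 0], [0, 0, 0], [0, 0, 0], [0, 0, 0], [0, 0, 0], [0, 0, 0]], "jaw": [0, 0, 0, 0, 0, 0, 0, 0, 0, 0, 0, 0, 0, 0, 0]}}

```text
time: 21.0
tool_pos: [614.9, 114.0, 128.7]
tcp_rot: [179.7, 1.2, 0.1]
ft_force: [0.0, -0.4, -3.0]
finger_gap: 26.6
```

Emit:
{"api": "jog_arm", "payload": {"offset": [[1.5, -8.4, 0], [0, 0, 20], [0, 0, 20], [0, 0, 15], [0, 0, 0], [0, 0, 0]], "delta_rot": [[0.3, 1.2, 0], [0, 0, 0], [0, 0, 0], [0, 0, 0], [0, 0, 0], [0, 0, 0]], "jaw": [0, 0, 0, 0, 0, 0]}}

```text
time: 21.6
tool_pos: [612.0, 127.3, 71.4]
tcp_rot: [-179.9, -0.1, 0.4]
ft_force: [1.1, 0.7, -2.6]
finger_gap: 26.6
```

Emit:
{"api": "jog_arm", "payload": {"offset": [[4.4, 5, 5], [0, 0, 5], [0, 0, 0], [0, 0, 0]], "delta_rot": [[0, 0, 0.4], [0, 0, 0], [0, 0, 0], [0, 0, 0]], "jaw": [0, 0, 0, 0]}}

```text
time: 22.0
tool_pos: [618.5, 122.3, 63.4]
tcp_rot: [-179.9, -0.4, -0.1]
ft_force: [0.1, 0.1, -2.6]
finger_gap: 27.0
```

Emit:
{"api": "jog_arm", "payload": {"offset": [[-2, 0, 5], [0, 0, 4], [0, 0, 0], [0, 0, 0]], "delta_rot": [[0, -0.3, 0], [0, 0, 0], [0, 0, 0], [0, 0, 0]], "jaw": [0, 0, 0, 0]}}

```text
time: 22.4
tool_pos: [616.8, 122.2, 54.1]
tcp_rot: [-179.8, -0.1, -0.1]
ft_force: [-0.7, -0.5, -3.2]
finger_gap: 26.6
```

Emit:
{"api": "jog_arm", "payload": {"offset": [[0, 0, 2.5], [0, 0, 1.5], [0, 0, 1], [0, 0, 0]], "delta_rot": [[-0.2, 0, 0], [0, 0, 0], [0, 0, 0], [0, 0, 0]], "jaw": [0, 0, 0, 0]}}

```text
time: 22.8
tool_pos: [616.8, 122.3, 48.8]
tcp_rot: [179.9, -0.1, -0.1]
ft_force: [-0.6, 0.0, -3.5]
finger_gap: 26.9
```

Emit:
{"api": "jog_arm", "payload": {"offset": [[0, 0, 1], [0, 0, 1], [0, 0, 1], [0, 0, 1]], "delta_rot": [[0, 0, 0], [0, 0, 0], [0, 0, 0], [0, 0, 0]], "jaw": [0, 0, 0, 0]}}

```text
time: 23.2
tool_pos: [617.1, 122.3, 47.8]
tcp_rot: [179.9, -0.1, -0.1]
ft_force: [-4.7, -0.7, 5.4]
finger_gap: 26.1
```

Contact. Releasing, then to green at (438, 92.3).

Emit:
{"api": "jog_arm", "payload": {"offset": [[0, 0, -0.5], [0, 0, 0], [0, 0, 0], [0, 0, 0], [0, 0, -20], [0, 0, -35], [0, 0, -30], [0, 0, 0]], "delta_rot": [[0, 0, 0], [0, 0, 0], [0, 0, 0], [0, 0, 0], [0, 0, 0], [0, 0, 0], [0, 0, 0], [0, 0, 0]], "jaw": [100, 100, 100, 100, 100, 100, 100, 100]}}

```text
time: 24.0
tool_pos: [617.0, 122.4, 135.7]
tcp_rot: [179.9, -0.1, -0.1]
ft_force: [0.5, 0.4, -0.8]
finger_gap: 85.4
```

Emit:
{"api": "jog_arm", "payload": {"offset": [[-27, 4, 0], [-27, 5, 0], [-27, 5, 0], [-27, 5, 0], [-27, 5, 0], [-27, 5, 0], [-7, 0, 0], [0, 0, 0], [0, 0, 0]], "delta_rot": [[0, 0, 0], [0, 0, 0], [0, 0, 0], [0, 0, 0], [0, 0, 0], [0, 0, 0], [0, 0, 0], [0, 0, 0], [0, 0, 0]], "jaw": [100, 100, 100, 100, 100, 100, 100, 100, 100]}}

```text
time: 24.9
tool_pos: [442.9, 92.8, 131.8]
tcp_rot: [180.0, -0.2, -0.1]
ft_force: [-0.2, -0.5, 0.5]
finger_gap: 85.6
```

Run:
```python
from h import *
s=monitor.sense();print(s['time'],s['tool_pos'],s['tcp_rot'],s['finger_gap'],s['ft_force'])
p,d,K,T=snap('wrist','w6')
print([ (lambda q:(q[:2]/q[2]).round())(K@(T@[438,92.3,z,1])[:3]) for z in(20,70)])
```

```text
24.9 [442.93183974  92.76360943 131.76650547] [ 1.79950416e+02 -2.10424214e-01 -9.94248591e-02] 85.56957975314577 [-0.1897204  -0.51288261  0.45853646]
[array([276., 206.]), array([275., 227.])]
```

View pics/w6.png

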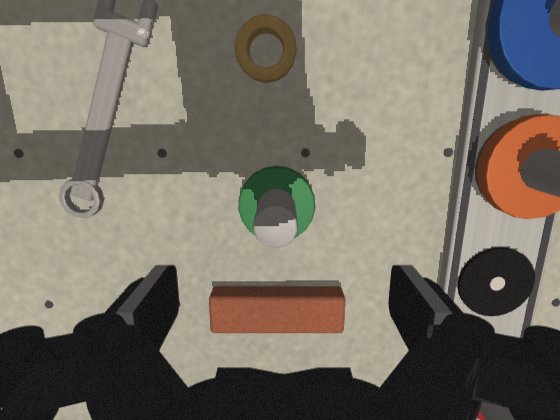

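Green disc is at (277,205) and its spigot top at (275,228), matching. The brick at (277,309) is clear of the fingers.

Emit:
{"api": "jog_arm", "payload": {"offset": [[-4.7, 0.3, 0], [0, 0, 25], [0, 0, 25], [0, 0, 20], [0, 0, 0], [0, 0, 0]], "delta_rot": [[0, -0.2, 0], [0, 0, 0], [0, 0, 0], [0, 0, 0], [0, 0, 0], [0, 0, 0]], "jaw": [100, 100, 100, 100, 100, 100]}}

```text
time: 25.55
tool_pos: [442.6, 93.0, 61.6]
tcp_rot: [180.0, -0.2, -0.1]
ft_force: [0.2, 0.7, -0.4]
finger_gap: 85.3
```

Emit:
{"api": "jog_arm", "payload": {"offset": [[-5, 0.5, 12], [0, 0, 10], [0, 0, 0], [0, 0, 0]], "delta_rot": [[0, 0, 0], [0, 0, 0], [0, 0, 0], [0, 0, 0]], "jaw": [100, 100, 100, 100]}}

```text
time: 25.95
tool_pos: [439.3, 92.7, 40.5]
tcp_rot: [180.0, -0.4, -0.1]
ft_force: [-1.1, -1.2, 1.3]
finger_gap: 85.4
```

Emit:
{"api": "jog_arm", "payload": {"offset": [[-1.5, 0.2, 7], [0, 0, 1], [0, 0, 0], [0, 0, 0]], "delta_rot": [[0, -0.4, 0], [0, 0, 0], [0, 0, 0], [0, 0, 0]], "jaw": [100, 100, 100, 100]}}

```text
time: 26.35
tool_pos: [438.5, 92.5, 32.7]
tcp_rot: [-180.0, -0.0, -0.1]
ft_force: [-0.3, -0.2, -0.1]
finger_gap: 85.2
```

Emit:
{"api": "jog_arm", "payload": {"offset": [[0, 0, 0.5], [0, 0, 0], [0, 0, 0], [0, 0, 0], [0, 0, 0], [0, 0, 0]], "delta_rot": [[0, 0, 0], [0, 0, 0], [0, 0, 0], [0, 0, 0], [0, 0, 0], [0, 0, 0]], "jaw": [0, 0, 0, 0, 0, 0]}}

```text
time: 26.95
tool_pos: [439.0, 92.6, 32.8]
tcp_rot: [-180.0, -0.1, -0.1]
ft_force: [0.7, -0.8, -0.3]
finger_gap: 26.6
```

Emit:
{"api": "jog_arm", "payload": {"offset": [[0, 0, -20], [0, 0, -40], [0, 0, -45], [0, 0, 0], [25, 20, -1], [27, 20, -1], [27, 15, -1], [27, 8, -1], [27, 0, -1], [27, 0, -1], [18, 0, 0], [0, 0, 0], [0, 0, 0]], "delta_rot": [[0, 0, 0], [0, 0, 0], [0, 0, 0], [0, 0, 0], [0, 0, 0], [0, 0, 0], [0, 0, 0], [0, 0, 0], [0, 0, 0], [0, 0, 0], [0, 0, 0], [0, 0, 0], [0, 0, 0]], "jaw": [0, 0, 0, 0, 0, 0, 0, 0, 0, 0, 0, 0, 0]}}

```text
time: 28.25
tool_pos: [615.2, 26.3, 133.2]
tcp_rot: [-180.0, 1.0, -0.1]
ft_force: [-0.3, -1.0, -3.0]
finger_gap: 26.6
```

Emit:
{"api": "jog_arm", "payload": {"offset": [[0, -0.9, 0], [0, 0, 25], [0, 0, 20], [0, 0, 15], [0, 0, 0], [0, 0, 0]], "delta_rot": [[0, 1, 0], [0, 0, 0], [0, 0, 0], [0, 0, 0], [0, 0, 0], [0, 0, 0]], "jaw": [0, 0, 0, 0, 0, 0]}}

```text
time: 28.85
tool_pos: [611.0, 28.2, 70.9]
tcp_rot: [-180.0, -0.1, -0.0]
ft_force: [0.0, 0.1, -1.3]
finger_gap: 27.0
```

Emit:
{"api": "jog_arm", "payload": {"offset": [[4.2, 0.8, 5], [0, 0, 5], [0, 0, 0], [0, 0, 0]], "delta_rot": [[0, 0, 0], [0, 0, 0], [0, 0, 0], [0, 0, 0]], "jaw": [0, 0, 0, 0]}}

```text
time: 29.25
tool_pos: [617.5, 27.3, 63.2]
tcp_rot: [-180.0, -0.4, -0.0]
ft_force: [0.4, 0.3, -1.6]
finger_gap: 26.6
```

Emit:
{"api": "jog_arm", "payload": {"offset": [[-2, 0, 5], [0, 0, 3], [0, 0, 0], [0, 0, 0]], "delta_rot": [[0, -0.4, 0], [0, 0, 0], [0, 0, 0], [0, 0, 0]], "jaw": [0, 0, 0, 0]}}

```text
time: 29.65
tool_pos: [615.8, 27.3, 55.0]
tcp_rot: [-180.0, 0.0, -0.0]
ft_force: [-0.0, -0.1, -2.4]
finger_gap: 27.1
```

Emit:
{"api": "jog_arm", "payload": {"offset": [[0, 0, 1.5], [0, 0, 1], [0, 0, 1], [0, 0, 0]], "delta_rot": [[0, 0, 0], [0, 0, 0], [0, 0, 0], [0, 0, 0]], "jaw": [0, 0, 0, 0]}}

```text
time: 30.05
tool_pos: [615.8, 27.3, 51.4]
tcp_rot: [-180.0, 0.0, -0.0]
ft_force: [-0.4, 0.0, -2.2]
finger_gap: 26.6
```

Emit:
{"api": "jog_arm", "payload": {"offset": [[0, 0, 1], [0, 0, 1], [0, 0, 1], [0, 0, 1]], "delta_rot": [[0, 0, 0], [0, 0, 0], [0, 0, 0], [0, 0, 0]], "jaw": [0, 0, 0, 0]}}

```text
time: 30.45
tool_pos: [616.1, 27.3, 48.8]
tcp_rot: [-180.0, -0.0, -0.0]
ft_force: [-7.1, 0.2, 12.0]
finger_gap: 26.8
```

Contact. Releasing, lifting and clearing the top view.

Emit:
{"api": "jog_arm", "payload": {"offset": [[0, 0, -0.5], [0, 0, 0], [0, 0, 0], [0, 0, 0], [0, 0, -20], [0, 0, -35], [0, 0, -40], [0, 0, -40], [0, 0, 0]], "delta_rot": [[0, 0, 0], [0, 0, 0], [0, 0, 0], [0, 0, 0], [0, 0, 0], [0, 0, 0], [0, 0, 0], [0, 0, 0], [0, 0, 0]], "jaw": [100, 100, 100, 100, 100, 100, 100, 100, 100]}}

```text
time: 31.35
tool_pos: [615.2, 27.3, 187.4]
tcp_rot: [-180.0, 0.2, -0.0]
ft_force: [1.0, -0.4, 0.6]
finger_gap: 85.6
```

Emit:
{"api": "jog_arm", "payload": {"offset": [[-27, 30, 0], [-27, 35, 0], [-27, 35, 0], [-27, 35, 0], [-27, 35, 0], [-27, 35, 0], [-27, 35, 0], [-27, 35, 0], [-27, 35, 0], [-27, 35, 0], [-27, 35, 0], [-27, 35, 0], [-27, 35, 0], [-27, 35, 0], [0, 35, 0], [0, 20, 0], [0, 0, 0], [0, 0, 0]], "delta_rot": [[0, 0, 0], [0, 0, 0], [0, 0, 0], [0, 0, 0], [0, 0, 0], [0, 0, 0], [0, 0, 0], [0, 0, 0], [0, 0, 0], [0, 0, 0], [0, 0, 0], [0, 0, 0], [0, 0, 0], [0, 0, 0], [0, 0, 0], [0, 0, 0], [0, 0, 0], [0, 0, 0]], "jaw": [100, 100, 100, 100, 100, 100, 100, 100, 100, 100, 100, 100, 100, 100, 100, 100, 100, 100]}}

```text
time: 33.15
tool_pos: [222.1, -532.8, 184.0]
tcp_rot: [179.8, -0.3, 0.1]
ft_force: [-0.6, 0.2, -0.4]
finger_gap: 85.2
```

Run:
```python
from h import *
s=monitor.sense();print(s['time'],s['tool_pos'],s['tcp_rot'],s['finger_gap'],s['ft_force'])
p,d,K,T=snap('top','t9')
import numpy as np
V,U=np.nonzero(d>0);X=np.linalg.inv(K)@np.stack([U,V,np.ones_like(U)])*d[V,U];W=T[:3,:3].T@(X-T[:3,3:])
for n,x,y in(('blue',617.1,217.6),('orange',616.2,122.4),('green',615.2,27),('red',614.4,-67.6)):
    k=(np.hypot(W[0]-x,W[1]-y)<30)&(W[2]>80)&(W[2]<95); print(n,k.sum(),(np.median(W[:,k],1)-[x,y,0]).round(1),(W[:2,k].mean(1)-[x,y]).round(1))
```

```text
33.15 [ 222.05636021 -532.81588214  183.98376559] [ 1.79795448e+02 -2.71708640e-01  5.99609240e-02] 85.24019757627494 [-0.64701364  0.20055709 -0.38319833]
blue 162 [ 0.1 -1.  85.9] [-0.3 -1. ]
orange 160 [-0.3  0.5 86. ] [-0.1  0.6]
green 163 [-0.9  0.4 86.1] [-0.3  0.9]
red 159 [ 0.1  0.  85.8] [ 0.1 -0.5]
```

View pics/t9.png

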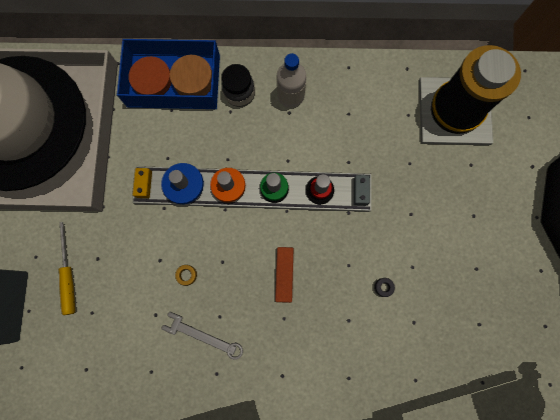

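All four heads are on their pads in order: blue (182,183), orange (227,185), green (274,187), red (320,189). Each is within about 1 mm of its pad centre, with the spigot top at about 86 mm.

```bash
python3 -c "
from bench import r; print(r.hand_in())"
```

```text
the job is handed in; nothing more can be done
None
```

All four sanding heads are parked on the rail in the order asked: blue next to the yellow block, then orange, green, and red next to the grey block. I lowered each one until the wrist force showed contact, then let go. I handed the job in at about 33 s.

- **Position:** the last top-camera check puts every head within about 1 mm of its pad centre. The camera calibration is good to about 2 mm.
- **Upright:** all four spigot tops measured 85.8–86.1 mm high; 86 mm is expected for a head standing on its pad.
- **Robot clear:** the gripper was open and well away from everything at hand-in.
- **Disagreements:** the wrist camera put orange's disc about 3 mm further in y than the top camera did. I gripped it 1 mm further over, and it ended about 0.5 mm off centre. No other check failed.

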